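# Call a refill for the empty stock tray

### The arm

A 6-joint arm with a two-finger parallel gripper is mounted at the origin on the work surface. World frame = base frame: x ahead of the robot, y to its left, z up, the work surface at z = 0. Lengths are in m, angles in rad, forces in N, time in s.
With the tool pointing down it reaches from about 0.35 to 0.975 m from the base axis. Payload 4.9 kg.
Tool frame: the origin (TCP) lies on the centre line of the jaws, within the pads' length; the fingertips stand 8 mm ahead of it and the grasp point (between the pads) lies 11 mm behind it; z points along the fingers, y is the direction in which the jaws open and shut (so a half turn about z gives the same grasp; the last joint's range is limited). The gripper opens to 85 mm and grips with 20 to 120 N. Pads are 22 mm wide; open, the fingers measure 114 mm over their backs; the gripper's body (76 mm by 85 mm) begins 54 mm behind the grasp point. The pads swing forward as they close: fully open they stand 13 mm farther back than shut.
Start: joints at [-1.308, 0.053, 1.613, -0, 1.476, -0.119], TCP at [0.233, -0.58, 0.239] pointing down, gripper open.
Joint ranges: [-3.01, 3.01], [-1.01, 2.22], [0.06, 2.58], [-1.02, 4.17], [0.09, 2.62], [-3.14, 3.14]. Speed limits (rad/s): [2.57, 2.57, 3.14, 3.14, 3.14, 3.14].

### API

Orientations are given as a rotation vector (axis times angle).
In Python, from station import get_obs, get_image, calibration, finish_job gives the robot as it stands. The module is installed in compiled form; this text tells all that it offers.
- The arm moves only by the shell command python3 -m jog 'ROWS' [FORCE]. ROWS is JSON, a list of rows, each a list of 7 numbers: the shift along the tool's x, y, z in cm, then the turn, a rotation vector about the tool's x, y, z in rad, then the closure in counts, from 0 (fully open) to 255 (shut). In form: [[dx, dy, dz, ax, ay, az, jaw], ...]. A call has 1 to 8 rows; each row is the pose to reach, as a shift and turn from the pose measured when the call began, along the tool's axes at that moment; what a row does not reach only later rows make up. A row lasts 1/12 s, in which the tool goes at most 41.7 mm and 7.16 degrees, less where a joint would pass 70% of its speed; a pose out of reach is approached as far as the arm can. A call with a gripper value outside its range is refused whole. The fingers move at their own pace and stop on an object; FORCE is the grip in N (left out, the last holds). Time passes only in rows, so rows that repeat a pose let the fingers close. It gives the time, the measured TCP pose, the force and the opening at its end, in the units of the state.
- get_obs(): the state, without advancing time (a new reading comes with each control period).
- get_image(name): name is "side" or "top" or "wrist"; returns the picture (480x640x3 uint8, red, green, blue); there is no depth.
- calibration(name): a dict with "vfov" (degrees; the focal length in pixels is half the picture's height over the tangent of half this angle, whatever the lens; pixels are square), "cx", "cy" (the principal point, pixels), "R" (3x3) and "t" (3): a world point X has camera coordinates R X + t. Camera axes: x right, y down, z forward; pixel columns grow to the right and rows downward; lengths in m; the calibration is good to about 2 mm. A picture is of the moment at which its call begins: read the wrist's pose just before it. calibration takes no time and is no camera call; for the wrist camera it gives the pose at the moment of the call.
- finish_job(): hands the job in, once; it reports no verdict.
The state is a dict: "t": time; "q": joint angles; "dq": joint speeds; "effort": joint torques, N m; "tool_pos": TCP position; "tool_rot": TCP orientation; "contact_force": force on the tool from outside, world axes, zero at the start; "wrist_torque": the same for the moment, N m; "opening": finger opening in m.
Only numpy, scipy, OpenCV 4.12 (cv2) and the standard library are available. Lean on these libraries where they do the work, as an engineer would, in place of code of your own. Each camera call takes 0.05 s, during which the arm holds its last target. There are 200 camera calls.

### The job

One of the three cardboard trays has run empty: with the fingertips, gently press the orange call button on the front of that tray well down and let it come back up, then do the same with the green send button on the grey console to send the request, and withdraw clear of everything. Leave the other trays' call buttons and the red cancel button alone, and do not shift or pick up the wooden holder block, the tape roll or the stamp that stand on the bench.

Things in the scene. Friction and masses are not known exactly. Their poses are not given: they have to be found in the camera images.
- tray_empty: a fixed open cardboard tray, 135 mm (its x) by 200 mm (its y), 50 mm high, 5 mm walls; origin on the bench under the middle of the tray. A grey pod 65 x 62 mm and 30 mm high is joined to its front (-x) side, centred 100 mm from the origin, and carries that tray's orange call button. This is the tray with nothing in it.
- tray_part: a fixed open cardboard tray, 135 mm (its x) by 200 mm (its y), 50 mm high, 5 mm walls; origin on the bench under the middle of the tray. A grey pod 65 x 62 mm and 30 mm high is joined to its front (-x) side, centred 100 mm from the origin, and carries that tray's orange call button. This one still holds one wooden holder block; top of the block 64 mm above the bench.
- tray_full: a fixed open cardboard tray, 135 mm (its x) by 200 mm (its y), 50 mm high, 5 mm walls; origin on the bench under the middle of the tray. A grey pod 65 x 62 mm and 30 mm high is joined to its front (-x) side, centred 100 mm from the origin, and carries that tray's orange call button. This one is full, with three wooden holder blocks; tops 64 mm above the bench.
- call_empty_top (a point): orange call button of the empty tray: centre of the top face of its cap, which travels with the cap. Cap 32 mm across, stands 14 mm proud of a black collar 48 mm across; top of the cap 56 mm above the bench when up. It moves straight down.
- call_part_top (a point): orange call button of the tray with one block: centre of the top face of its cap, which travels with the cap. Cap 32 mm across, stands 14 mm proud of a black collar 48 mm across; top of the cap 56 mm above the bench when up. It moves straight down.
- call_full_top (a point): orange call button of the full tray: centre of the top face of its cap, which travels with the cap. Cap 32 mm across, stands 14 mm proud of a black collar 48 mm across; top of the cap 56 mm above the bench when up. It moves straight down.
- console: fixed grey call console, 85 mm (its x) by 160 mm (its y), 30 mm high, origin on the bench under its middle; green send button 40 mm to its +y side, red cancel button 40 mm to its -y side.
- send_top (a point): green send button on the console: centre of the top face of its cap, which travels with the cap. Cap 32 mm across, stands 14 mm proud of a black collar 48 mm across; top of the cap 56 mm above the bench when up. It moves straight down.
- cancel_top (a point): red cancel button on the console: centre of the top face of its cap, which travels with the cap. Cap 32 mm across, stands 14 mm proud of a black collar 48 mm across; top of the cap 56 mm above the bench when up. It moves straight down.
- call_empty (a joint): travel of the empty tray's call button, in m: 0 when up, 0.010 fully down (10 mm travel). Sprung: starts to move at about 2 N, about 6 N fully down, comes back up when let go. More than 0.006 counts as pressed.
- call_part (a joint): travel of the call button of the tray with one block, in m: 0 when up, 0.010 fully down (10 mm travel). Sprung: starts to move at about 2 N, about 6 N fully down, comes back up when let go. 
- call_full (a joint): travel of the full tray's call button, in m: 0 when up, 0.010 fully down (10 mm travel). Sprung: starts to move at about 2 N, about 6 N fully down, comes back up when let go. 
- send (a joint): travel of the green send button, in m: 0 when up, 0.010 fully down (10 mm travel). Sprung: starts to move at about 2 N, about 6 N fully down, comes back up when let go. More than 0.006 counts as pressed.
- cancel (a joint): travel of the red cancel button, in m: 0 when up, 0.010 fully down (10 mm travel). Sprung: starts to move at about 2 N, about 6 N fully down, comes back up when let go. 
- holder_mid (a point): bystander: loose pine tealight holder block lying on the bench, 110 x 58 x 58 mm, with two white tealights in its top (62 mm high with them); point at its centre, 29 mm above the bench, x along its length.
- tape_mid (a point): bystander: loose yellow roll of tape lying flat, 96 mm outside and 76 mm inside diameter, 48 mm high; point at its centre, 24 mm above the bench.
- stamp_mid (a point): bystander: loose dark wooden hand stamp standing upright, foot 48 mm across, 66 mm high; point on its axis, 33 mm above the bench.
There are look-alikes about, which are no part of the job. Of the things like the part that bears tape_mid, leave any that is purple or turquoise; of the rest the smaller one is meant.

How it is judged:
On the way, in this order (a step that is already met when the one before it is completed fails the run):
1. the empty tray's call button is pressed well down, more than 6 mm, while send is up (value of joint call_empty above 0.006 m and value of joint send below 0.002 m), for 0.05 s.
2. the empty tray's call button is let go and up again, with send not yet pressed (value of joint each of call_empty, send below 0.002 m), for 0.05 s.
3. the green send button is pressed well down, more than 6 mm, while the call button is up (value of joint send above 0.006 m and value of joint call_empty below 0.002 m), for 0.05 s.
At the end, for the whole second after the job is handed in: All five buttons are up again (within 2 mm), the robot is clear of everything, and the holder block, tape roll and stamp stand upright (within 0.15 rad) within 12 mm of where they were (all of step 2 and value of joint each of call_part, call_full, cancel below 0.002 m and distance of each of holder_mid, tape_mid, stamp_mid from where it was at the start of the episode below 0.012 m and angle between each of holder_mid, tape_mid, stamp_mid's own z axis and vertical below 0.15 rad); the robot touches nothing.
It fails at once if another tray's call button or the cancel button is pressed by more than 2 mm (value of joint any of call_part, call_full, cancel above 0.002 m).
It fails at once if the holder block, tape roll or stamp is shifted or lifted by more than 12 mm (distance of any of holder_mid, tape_mid, stamp_mid from where it was at the start of the episode above 0.012 m).
It fails at once if pressed too hard: more than 25 N on a tray or its button, or on the console or its buttons (contact force between any of the fingers, the arm and tray_empty above 25 N or contact force between any of the fingers, the arm and tray_part above 25 N or contact force between any of the fingers, the arm and tray_full above 25 N or contact force between any of the fingers, the arm and console above 25 N).
It also fails if it takes over 45 s, if anything falls off the work surface, if the arm or the gripper's body presses on something with over 40 N, if the wrist force passes 120 N, or if a joint passes its speed limit or range.

## Working session

There is one attempt and no reset: what is moved stays moved. The work goes in short steps, Python scripts to look and compute and a shell command to move; the robot and the scene stay as the last step left them, time stands still between calls to the robot, and variables do not carry over. Pictures are saved under pics/ and viewed, about 8 in all and at most 12, crops included, and the job is handed in when it is done.

```bash
mkdir -p pics; python3 - <<'E'
from station import *
import cv2
for n in("top","side"):
    c=calibration(n);print(n,c)
    cv2.imwrite(f"pics/{n}0.png",get_image(n)[:,:,::-1])
print(get_obs())
E
```

```text
top {'vfov': 42.38937568201695, 'cx': 313.84551334890995, 'cy': 243.28000783680326, 'R': array([[ 0.01853619, -0.99963217,  0.0197971 ],
       [-0.99345098, -0.02064715, -0.11237817],
       [ 0.11274559, -0.01758439, -0.99346828]]), 't': array([-0.06862763,  0.49285089,  1.11088747])}
side {'vfov': 47.92386947671182, 'cx': 319.99107005161915, 'cy': 243.66308757601072, 'R': array([[-0.98974597, -0.1427051 ,  0.00617798],
       [-0.09153418,  0.6004535 , -0.7944036 ],
       [ 0.10965586, -0.78682326, -0.60735883]]), 't': array([0.47243011, 0.13908849, 0.96506078])}
{'t': 0.1, 'q': array([-1.30802951e+00,  5.33128814e-02,  1.61414904e+00,  3.45303636e-06,
        1.47601310e+00, -1.19023330e-01]), 'dq': array([ 1.25290011e-03, -7.14107496e-04, -1.95468063e-03,  1.04297447e-03,
       -1.02030696e-03, -1.17747491e-06]), 'effort': array([ 4.49113586e-04, -3.94904172e+01, -3.71362674e+01, -1.58910980e-04,
        3.84447689e-03, -2.40345930e-07]), 'tool_pos': array([ 0.23270809, -0.5794706 ,  0.23817686]), 'tool_rot': array([-3.08268144e+00, -5.95722034e-01,  2.06819592e-04]), 'contact_force': array([ 0.15414013,  0.21031544, -0.18734905]), 'wrist_torque': array([-0.05584015, -0.00323481,  0.02614982]), 'opening': 0.08571437625076529}
```

View pics/top0.png

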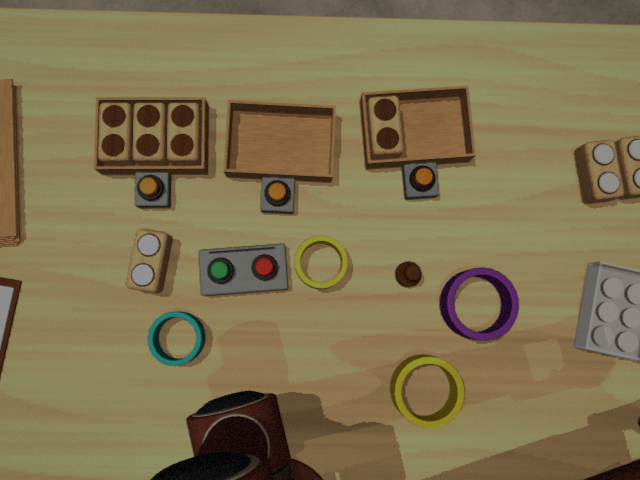

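View pics/side0.png

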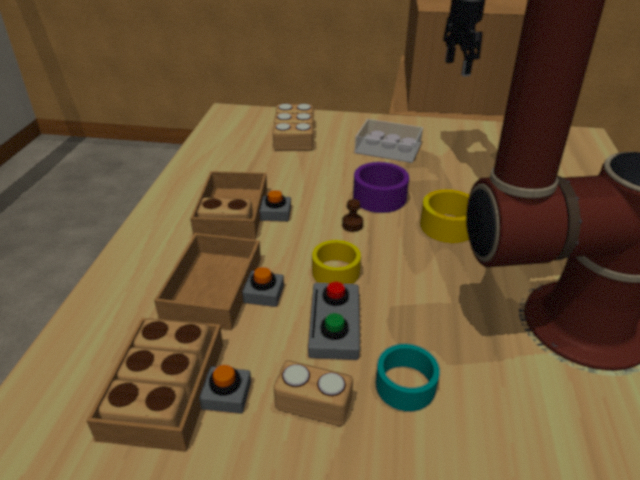

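The empty tray is the middle one. In the top view its orange button is at (277,193) and the green send button at (219,270). In the side view they are at (262,278) and (335,324). The small yellow tape roll stands beside the console, to the right of the red button.

```bash
cat > h.py <<'E'
import numpy as np,cv2
from station import *
def ray(c,u,v):
    f=240/np.tan(np.radians(c['vfov']/2)); d=c['R'].T@np.array([(u-c['cx'])/f,(v-c['cy'])/f,1]); return -c['R'].T@c['t'],d
def onz(c,u,v,z):
    o,d=ray(c,u,v); return o+d*(z-o[2])/d[2]
def blob(img,name,near):
    h=cv2.cvtColor(img,cv2.COLOR_RGB2HSV)
    lo,hi={'o':((8,190,110),(17,255,255)),'g':((50,120,40),(80,255,255))}[name]
    m=cv2.inRange(h,lo,hi); n,l,s,ce=cv2.connectedComponentsWithStats(m)
    k=[i for i in range(1,n) if s[i,4]>30 and np.hypot(*(ce[i]-near))<20]
    i=max(k,key=lambda i:s[i,4]); x,y,w,hh,a=s[i]
    return ce[i],s[i]
def goto(p,o=None):
    "shift in tool axes, cm, to bring TCP to p"
    from scipy.spatial.transform import Rotation as R
    o=o or get_obs(); return 100*R.from_rotvec(o['tool_rot']).inv().apply(np.array(p)-o['tool_pos'])
E
python3 - <<'E'
from h import *
for n,pts in(("top",{'o':(277,193),'g':(219,270)}),("side",{'o':(262,278),'g':(335,324)})):
    c=calibration(n);im=get_image(n)
    for k,p in pts.items():
        ce,s=blob(im,k,p);print(n,k,ce,s,onz(c,*ce,.056 if n=="top" else .051))
from scipy.spatial.transform import Rotation as R
print(R.from_rotvec(get_obs()['tool_rot']).as_matrix().round(3))
E
```

```text
top o [278.40540541 189.69369369] [269 183  16  17 111] [0.5873325 0.0075792 0.056    ]
top g [219.05078125 269.671875  ] [210 261  19  18 256] [0.4401459  0.10960757 0.056     ]
side o [261.73184358 273.73743017] [254 267  17  15 179] [0.58273323 0.01605793 0.051     ]
side g [334.1        322.17586207] [325 313  20  19 290] [0.43717991 0.11781469 0.051     ]
[[ 0.928  0.373 -0.   ]
 [ 0.373 -0.928  0.001]
 [ 0.    -0.001 -1.   ]]
```

```bash
python3 - <<'E'
from h import *
print(goto([.52,.03,.22]))
E
```

```text
[ 49.36865834 -45.86950835   1.91825571]
```

```bash
R='echo'; python3 -m jog '[[49.4,-45.9,1.9,0,0,0,255],[49.4,-45.9,1.9,0,0,0,255],[49.4,-45.9,1.9,0,0,0,255],[49.4,-45.9,1.9,0,0,0,255],[49.4,-45.9,1.9,0,0,0,255],[49.4,-45.9,1.9,0,0,0,255],[49.4,-45.9,1.9,0,0,0,255],[49.4,-45.9,1.9,0,0,0,255]]' 20; python3 -c "
from h import *
print(goto([.52,.03,.22]))"
```

```text
t: 0.87
tool_pos: [0.375, -0.2766, 0.2297]
tool_rot: [-3.084, -0.595, -0.0]
contact_force: [0.8, -1.0, 0.6]
opening: -0.0001
[ 24.85895382 -23.06308364   1.00511296]
```

```bash
python3 -m jog '[[24.9,-23.1,1,0,0,0,255],[24.9,-23.1,1,0,0,0,255],[24.9,-23.1,1,0,0,0,255],[24.9,-23.1,1,0,0,0,255],[24.9,-23.1,1,0,0,0,255],[24.9,-23.1,1,0,0,0,255],[24.9,-23.1,1,0,0,0,255],[24.9,-23.1,1,0,0,0,255]]'; python3 - <<'E'
from h import *
c=calibration("wrist");print(c,get_obs()['tool_pos'])
im=get_image("wrist");cv2.imwrite("pics/w1.png",im[:,:,::-1])
for p in([.5873,.0076,.056],[.4401,.1096,.056]):
    X=c['R']@p+c['t'];f=240/np.tan(np.radians(c['vfov']/2));print(X[:2]/X[2]*f+[c['cx'],c['cy']])
E
```

```text
t: 1.53
tool_pos: [0.517, 0.0252, 0.2203]
tool_rot: [-3.084, -0.596, -0.001]
contact_force: [0.7, -0.1, -0.2]
opening: 0.0
{'vfov': 71.07541454681774, 'cx': 316.7208579870427, 'cy': 239.63717955385417, 'R': array([[ 3.73085989e-01, -9.27796743e-01, -2.21132890e-04],
       [-8.91368783e-01, -3.58503674e-01,  2.77374852e-01],
       [-2.57426761e-01, -1.03287560e-01, -9.60761751e-01]]), 't': array([-0.16898272,  0.43911249,  0.49729821])} [0.51704748 0.02515516 0.22025638]
[366.35834373 157.13666416]
[204.51806303 263.93725023]
```

View pics/w1.png

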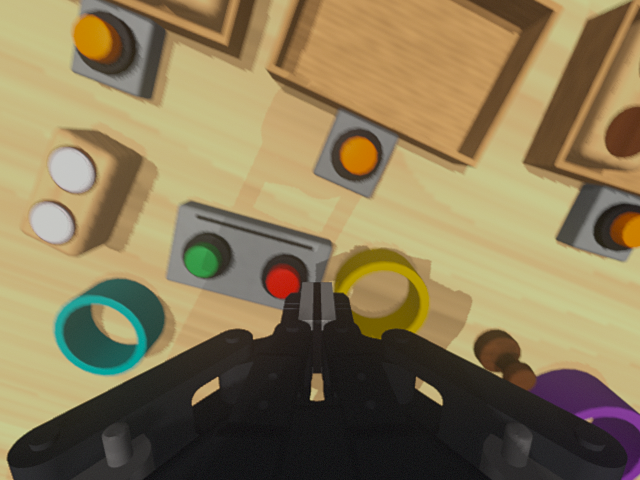

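The wrist view is clear: the empty tray's orange cap is near (360,155) and the green cap near (205,255).

```bash
python3 - <<'E'
from h import *
c=calibration("wrist");im=cv2.cvtColor(cv2.imread("pics/w1.png"),cv2.COLOR_BGR2HSV)
for nm,p,lo,hi in(("o",(360,155),(8,190,170),(22,255,255)),("g",(205,255),(50,110,60),(80,255,255))):
    m=cv2.inRange(im,lo,hi);n,l,s,ce=cv2.connectedComponentsWithStats(m);i=l[p[1],p[0]]
    (u,v),r=cv2.minEnclosingCircle(np.argwhere(l==i)[:,::-1].astype(np.float32).reshape(-1,1,2))
    P=onz(c,*ce[i],.055);print(nm,s[i],ce[i],(u,v),r,P,onz(c,u,v,.055))
    print("to z .10",goto([*P[:2],.10]))
E
```

```text
o [341 138  35  36 985] [358.25583756 155.25380711] (358.3362121582031, 155.2183837890625) 17.93805503845215 [0.58813605 0.02187737 0.055     ] [0.58818969 0.02182502 0.055     ]
to z .10 [ 6.02906039  3.53050142 11.99994664]
g [184 243  36  35 961] [202.07908429 259.8251821 ] (201.94459533691406, 259.6869201660156) 18.319530487060547 [0.44417657 0.11956684 0.055     ] [0.44426147 0.11972557 0.055     ]
to z .10 [ -3.61584775 -10.94878924  12.03879841]
```

```bash
python3 -m jog '[[6,3.5,4,0,0,0,255],[6,3.5,8,0,0,0,255],[6,3.5,11,0,0,0,255],[6,3.5,12,0,0,0,255],[6,3.5,12,0,0,0,255],[6,3.5,12,0,0,0,255]]'; python3 - <<'E'
from h import *
c=calibration("wrist");o=get_obs();print(o['tool_pos'])
a=get_image("wrist");b=get_image("side");t=get_image("top")
f=lambda im,x,y,w,h,k:cv2.resize(im[y:y+h,x:x+w],(k*w,k*h))
cv2.imwrite("pics/m2.png",np.hstack([a[100:400,170:470],f(b,200,200,150,150,2),f(t,210,130,100,100,3)[:300]][:2])[:,:,::-1])
for n in("side","wrist"):
    c=calibration(n);F=240/np.tan(np.radians(c['vfov']/2))
    X=c['R']@(o['tool_pos']-[0,0,.008])+c['t'];print(n,"tip",X[:2]/X[2]*F+[c['cx'],c['cy']])
im=cv2.cvtColor(a,cv2.COLOR_RGB2HSV);m=cv2.inRange(im,(8,190,120),(22,255,255));n,l,s,ce=cv2.connectedComponentsWithStats(m)
for i in range(1,n):
    if s[i,4]>150:print(s[i],ce[i],onz(c,*ce[i],.055))
E
```

```text
t: 2.08
tool_pos: [0.5864, 0.0222, 0.0983]
tool_rot: [-3.076, -0.603, 0.002]
contact_force: [-0.3, -1.0, 0.6]
opening: -0.0002
[0.58642366 0.02216283 0.09831056]
side tip [257.59527853 258.883493  ]
wrist tip [315.04077414 300.08447504]
[ 306  247   54   52 1837] [334.41752858 270.32063146] [0.59237941 0.01264609 0.055     ]
```

View pics/m2.png

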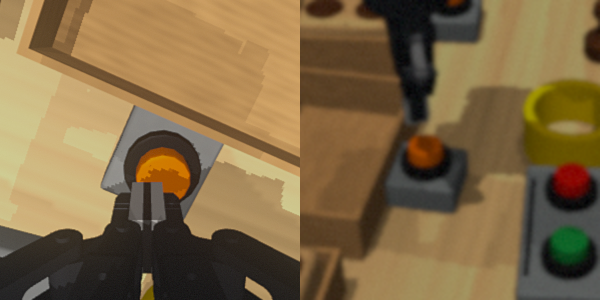

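The earlier wrist estimate paired the picture with a pose read after the arm had moved on. I'll re-measure with the arm settled and the pose read first.

```bash
python3 - <<'E'
from h import *
c=calibration("wrist");o=get_obs();a=get_image("wrist")
print(o['tool_pos'],np.abs(o['dq']).max())
im=cv2.cvtColor(a,cv2.COLOR_RGB2HSV);m=cv2.inRange(im,(8,190,60),(22,255,255));n,l,s,ce=cv2.connectedComponentsWithStats(m)
i=1+s[1:,4].argmax();x,y,w,h,_=s[i];print(s[i])
# upper arc of the blob -> ellipse centre from widest row
pts=np.argwhere(l==i);rows=[(r,np.ptp(pts[pts[:,0]==r,1])) for r in range(y,y+h)]
r=max(rows,key=lambda q:q[1])[0];cu=x+w/2-.5;cv=y+w/2*.97
print(r,cu,cv);P=onz(c,cu,cv,.056);print(P,goto([*P[:2],.07],o))
# first view with calibration as printed then
c['R']=np.array([[3.73085989e-01,-9.27796743e-01,-2.21132890e-04],[-8.91368783e-01,-3.58503674e-01,2.77374852e-01],[-2.57426761e-01,-1.03287560e-01,-9.60761751e-01]]);c['t']=np.array([-0.16898272,0.43911249,0.49729821])
print(onz(c,358.3,155.2,.055),onz(c,202,259.8,.055))
E
```

```text
[0.58927846 0.02183794 0.10303789] 0.011712160589343263
[ 303  250   54   48 1648]
275 329.5 276.19
[0.58825949 0.01406805 0.056     ] [-0.41446941  0.69163813  3.29832843]
[0.58619591 0.01462274 0.055     ] [0.44274947 0.11320687 0.055     ]
```

```bash
python3 -m jog '[[-0.3,0.7,1.5,0,0,0,255],[-0.3,0.7,2.8,0,0,0,255],[-0.3,0.7,3.3,0,0,0,255],[-0.3,0.7,3.3,0,0,0,255],[-0.3,0.7,3.3,0,0,0,255]]'; python3 - <<'E'
from h import *
for k in range(3):
    o=get_obs();print(o['tool_pos'],o['contact_force']);im=get_image("side")
cv2.imwrite("pics/s3.png",cv2.resize(im[200:350,180:380],None,fx=3,fy=3)[:,:,::-1])
E
```

```text
t: 2.7
tool_pos: [0.5891, 0.0146, 0.07]
tool_rot: [-3.078, -0.603, -0.011]
contact_force: [0.4, 0.2, 0.0]
opening: 0.0
[0.58911224 0.01463781 0.06999012] [0.36273655 0.23435296 0.0033874 ]
[0.5895466  0.01463064 0.07047772] [-0.52343677  0.30046088  0.40865371]
[0.58979484 0.01457217 0.07076043] [-0.4582359   0.29512224 -0.19358388]
```

View pics/s3.png

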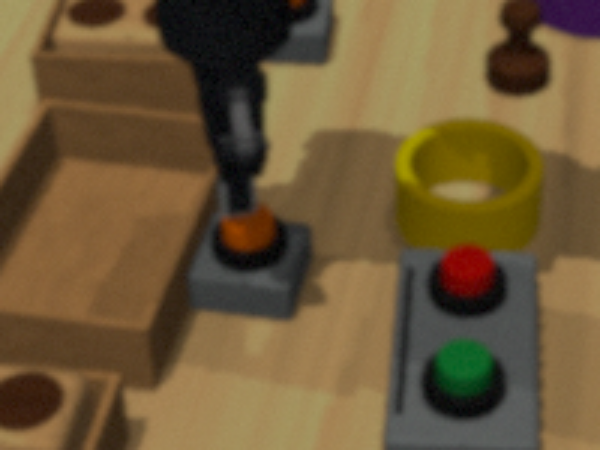

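The fingertip is just above the cap, about 5 mm too far in +x. I'll shift it back 4 mm and press slowly.

```bash
python3 -m jog '[[-0.35,-0.15,0.1,0,0,0,255],[-0.35,-0.15,0.3,0,0,0,255],[-0.35,-0.15,0.5,0,0,0,255],[-0.35,-0.15,0.7,0,0,0,255],[-0.35,-0.15,0.8,0,0,0,255],[-0.35,-0.15,0.8,0,0,0,255]]'
python3 -m jog '[[0,0,0.1,0,0,0,255],[0,0,0.2,0,0,0,255],[0,0,0.3,0,0,0,255],[0,0,0.4,0,0,0,255],[0,0,0.4,0,0,0,255]]'
```

```text
t: 3.35
tool_pos: [0.5862, 0.0147, 0.0628]
tool_rot: [-3.079, -0.603, -0.014]
contact_force: [-0.7, 0.6, 2.1]
opening: -0.0001
t: 3.77
tool_pos: [0.5862, 0.0147, 0.0589]
tool_rot: [-3.079, -0.603, -0.014]
contact_force: [-2.2, -0.0, 3.7]
opening: -0.0002
```

```bash
python3 -m jog '[[0,0,0.1,0,0,0,255],[0,0,0.2,0,0,0,255],[0,0,0.3,0,0,0,255],[0,0,0.4,0,0,0,255],[0,0,0.4,0,0,0,255]]'; python3 - <<'E'
from h import *
o=get_obs();print(o['tool_pos'],o['contact_force'])
im=get_image("side")
cv2.imwrite("pics/s4.png",cv2.resize(im[230:330,220:320],None,fx=5,fy=5)[:,:,::-1])
E
```

```text
t: 4.18
tool_pos: [0.5862, 0.0147, 0.0548]
tool_rot: [-3.079, -0.604, -0.013]
contact_force: [-3.1, -0.9, 5.2]
opening: -0.0
[0.58624196 0.01468377 0.05482488] [-3.12160427 -0.88175205  5.17087832]
```

View pics/s4.png

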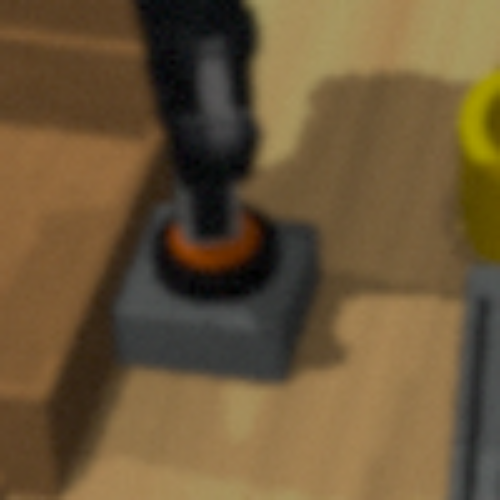

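The cap is down almost to its collar, and 5.2 N means about 8 mm of travel. I'll add 1 mm, then lift.

```bash
python3 -m jog '[[0,0,0.1,0,0,0,255],[0,0,0.1,0,0,0,255]]'; python3 -m jog '[[0,0,-0.5,0,0,0,255],[0,0,-1.5,0,0,0,255],[0,0,-3,0,0,0,255],[0,0,-5,0,0,0,255],[0,0,-6,0,0,0,255],[0,0,-6,0,0,0,255],[0,0,-6,0,0,0,255]]'; python3 - <<'E'
from h import *
print(goto([.4415,.112,.11]))
E
```

```text
t: 4.4
tool_pos: [0.5863, 0.0147, 0.0541]
tool_rot: [-3.079, -0.604, -0.013]
contact_force: [-2.7, -0.9, 5.4]
opening: -0.0
t: 4.98
tool_pos: [0.5862, 0.0143, 0.1146]
tool_rot: [-3.079, -0.604, -0.015]
contact_force: [0.1, 0.7, -0.7]
opening: -0.0001
[ -9.71198023 -14.50889791   0.39322754]
```

```bash
python3 -m jog '[[-9.7,-14.5,0.2,0,0,0,255],[-9.7,-14.5,0.2,0,0,0,255],[-9.7,-14.5,0.2,0,0,0,255],[-9.7,-14.5,0.2,0,0,0,255],[-9.7,-14.5,0.2,0,0,0,255],[-9.7,-14.5,0.2,0,0,0,255],[-9.7,-14.5,0.2,0,0,0,255],[-9.7,-14.5,0.2,0,0,0,255]]'; python3 - <<'E'
from h import *
for k in range(6): get_image("top")
c=calibration("wrist");o=get_obs();a=get_image("wrist");b=get_image("side");print(o['tool_pos'],np.abs(o['dq']).max())
m=cv2.inRange(cv2.cvtColor(a,cv2.COLOR_RGB2HSV),(50,110,40),(80,255,255));n,l,s,ce=cv2.connectedComponentsWithStats(m)
i=1+s[1:,4].argmax();x,y,w,h,_=s[i];P=onz(c,x+w/2-.5,y+w/2*.97,.056);print(s[i],P,goto([*P[:2],.07],o))
cv2.imwrite("pics/m5.png",np.hstack([a[100:400,170:470],cv2.resize(b[240:390,250:400],(300,300))])[:,:,::-1])
E
```

```text
t: 5.65
tool_pos: [0.4426, 0.1114, 0.112]
tool_rot: [-3.08, -0.603, -0.016]
contact_force: [0.8, -0.4, -0.3]
opening: -0.0003
[0.44225168 0.11149481 0.11196928] 0.0075838318928074635
[ 290  238   52   48 1918] [0.44271554 0.11315359 0.056     ] [ 0.0627821  -0.12774459  4.19804832]
```

View pics/m5.png

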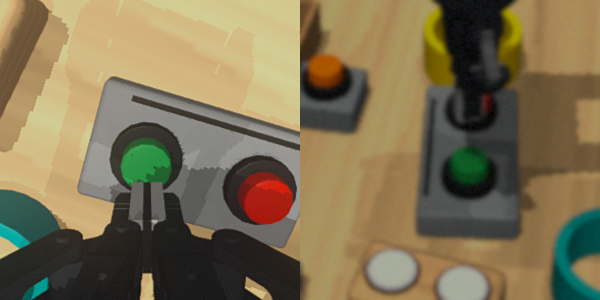

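The green cap is right under the fingertips and the orange cap is back up. I'll descend and press.

```bash
python3 -m jog '[[0,-0.1,2,0,0,0,255],[0,-0.1,3.5,0,0,0,255],[0,-0.1,4.2,0,0,0,255],[0,-0.1,4.5,0,0,0,255],[0,-0.1,4.8,0,0,0,255],[0,-0.1,4.9,0,0,0,255],[0,-0.1,4.9,0,0,0,255]]'
python3 -m jog '[[0,0,0.1,0,0,0,255],[0,0,0.2,0,0,0,255],[0,0,0.3,0,0,0,255],[0,0,0.4,0,0,0,255],[0,0,0.4,0,0,0,255]]'
```

```text
t: 6.63
tool_pos: [0.4423, 0.1129, 0.0635]
tool_rot: [-3.079, -0.603, -0.015]
contact_force: [-1.9, -1.3, 2.9]
opening: -0.0
t: 7.05
tool_pos: [0.443, 0.113, 0.06]
tool_rot: [-3.079, -0.603, -0.018]
contact_force: [0.3, -0.7, 1.9]
opening: -0.0001
```

```bash
python3 -m jog '[[0,0,0.1,0,0,0,255],[0,0,0.2,0,0,0,255],[0,0,0.3,0,0,0,255],[0,0,0.4,0,0,0,255],[0,0,0.5,0,0,0,255],[0,0,0.5,0,0,0,255]]'; python3 - <<'E'
from h import *
o=get_obs();print(o['tool_pos'],o['contact_force'])
im=get_image("side")
cv2.imwrite("pics/s6.png",cv2.resize(im[270:370,285:385],None,fx=5,fy=5)[:,:,::-1])
E
```

```text
t: 7.55
tool_pos: [0.443, 0.113, 0.0549]
tool_rot: [-3.079, -0.603, -0.018]
contact_force: [-2.2, -0.7, 5.6]
opening: -0.0002
[0.44301388 0.11298317 0.05490446] [-2.20159942 -0.67163652  5.64038058]
```

View pics/s6.png

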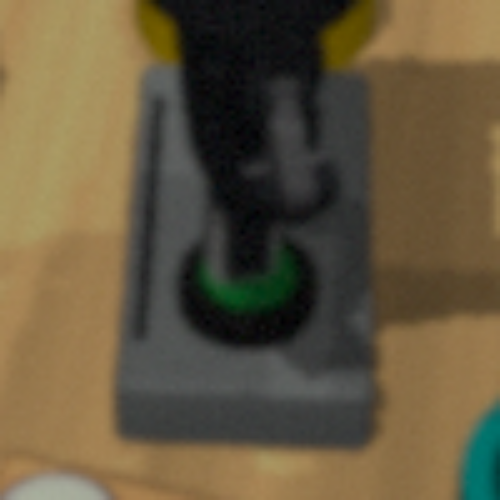

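Green is well down: 5.6 N, and the cap is nearly flush with its collar. I'll add 1 mm, lift and withdraw.

```bash
python3 -m jog '[[0,0,0.1,0,0,0,255],[0,0,0.1,0,0,0,255]]'; python3 -m jog '[[0,0,-0.5,0,0,0,255],[0,0,-2,0,0,0,255],[0,0,-5,0,0,0,255],[0,0,-9,0,0,0,255],[0,0,-13,0,0,0,255],[0,0,-17,0,0,0,255],[0,0,-18,0,0,0,255],[0,0,-18,0,0,0,255]]'; python3 - <<'E'
from h import *
for k in range(6): get_image("wrist")
a=get_image("side");b=get_image("top");o=get_obs();print(o['tool_pos'],o['contact_force'],np.abs(o['dq']).max())
cv2.imwrite("pics/m7.png",np.hstack([a[120:420,80:480],b[80:380,80:480]])[:,:,::-1])
for n,im,p in(("top",b,"top"),("side",a,"side")):
    d=cv2.absdiff(im,cv2.imread(f"pics/{p}0.png")[:,:,::-1]).max(2);print(n,(d>60).sum())
E
```

```text
t: 7.77
tool_pos: [0.443, 0.113, 0.0541]
tool_rot: [-3.079, -0.603, -0.017]
contact_force: [-3.5, -0.6, 6.2]
opening: 0.0001
t: 8.43
tool_pos: [0.4435, 0.1122, 0.2387]
tool_rot: [-3.08, -0.603, -0.031]
contact_force: [-0.1, -0.3, 0.2]
opening: 0.0001
[0.44045657 0.1118781  0.2321256 ] [-0.61658257  0.03816673  0.85590992] 0.009835680253320937
top 30328
side 24683
```

View pics/m7.png

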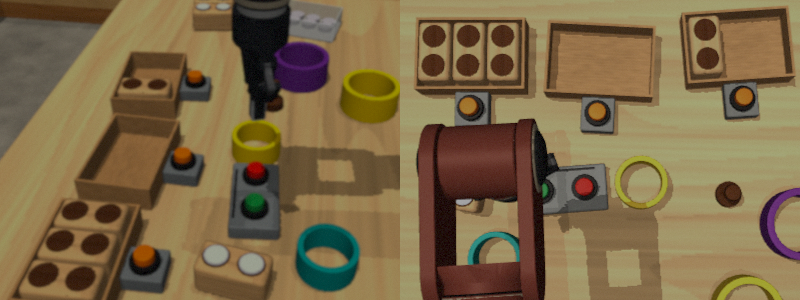

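```bash
python3 -c "
from station import *
finish_job()"
```

```text
the job is handed in; nothing more can be done
```

I pressed the empty (middle) tray's call button, let it come up, then did the same with the green send button, and handed the job in at about 9 s.

- **Presses:** With the jaws shut, the call button reached about 5.4 N and send about 6.2 N, with the tool about 9–10 mm below first contact. That is about 8.5–10 mm of travel. The side view during each press showed the cap nearly flush with its collar.
- **Last checks:** The tool is 0.23 m up and clear, with about 1 N of contact force, which is noise level. All five caps look up in the side view. By eye, the holder, tape roll and stamp are where they started.
- **Checks that disagreed or told nothing:**
  - My first wrist-camera estimate was 6–8 mm off in y, because the picture was paired with a pose read after the arm had moved on. I re-measured before pressing.
  - The top camera disagreed with the corrected positions by about 4 mm for send and 7 mm for the call button, where its colour mask caught only part of the cap.
  - The before/after image difference proved nothing, because the arm itself had moved.

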